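# Hang the dose can and hold the bean gate open at the mark

### The job

Hang the dose can by its wire bail on the two-pronged hook in front of the bean dispenser, so that the bar rests in the dip of both prongs, and let go of it. Then pull the dispenser's spring-return gate knob out sideways until its red pointer stands at the green marker clip on the rule, and finish while still holding it there: do not let go. Leave the other things on the counter where they are.

Things in the scene. Friction and masses are not known exactly. Their poses are not given: they have to be found in the camera images.
- dispenser: Fixed bean dispenser; place and yaw vary. Origin on the counter under the gate housing; hook and chute face its -x, the gate slides out to its +y, z up. In its frame, mm: foot x -40..100, y +-55; housing x -30..90, y +-50, z 140..190; aluminium hopper r 63 about (40, 0), up to z 303; chute 49 wide, to x -54, z 110..150; rule with ticks x -28..-12, z 158..162, to y 250.
- hook (a point): Middle of the hook's seat, at (-110, 0, 156) mm in the dispenser's frame, same axes. Two 8 mm prongs at y +-36 mm point to -x; the bail bar rests on both, its centre 3.5 mm above this point. Seat flat 22 mm in x, rises 8 mm behind; tips turn up 24 mm ahead, tops 21 mm above this point. Bring the bar in over the tips from the front, then lower (the can is too wide to pass between the prongs).
- can: Loose steel dose can, about 160 g (varies), origin at the centre of its underside, z up, start position and yaw vary. Cup 70 mm high, 88 mm across the rim, with a stiff upright wire bail (7 mm wire) in its y-z plane: straight bar along the can's y at 140 mm height, legs at y +-59 mm.
- can_grip (a point): Centre of the orange grip block on the bail bar, 140 mm above the can's underside: 14 mm (can x) by 36 mm (can y) by 14 mm high. Pinch it from above across the can's x. Axes as the can. Below it is free down to the can's rim 70 mm lower.
- gate (a joint): Travel of the gate slide in m: 0 shut, grows as it is pulled out along the dispenser's +y, stop at 0.08. A spring pulls it back: about 3 N at 0 rising by 1.2 N per 10 mm; let go, it shuts.
- knob (a point): Grip point on the axis of the upright black pull knob at the slide's outer end, 160 mm to +y of the dispenser's origin when shut; moves with the gate, axes as the dispenser. 26 mm diameter, top 22 mm above this point; slide rod's top 30 mm below it. Free all round; hopper's side 97 mm to -y.
- pointer (a point): Tip of the red pointer (4 mm wide) on the slide below the knob, 30 mm to the dispenser's -x of the knob's axis; moves with the gate. Axes as the dispenser.
- mark (a point): White line on the green marker clip (10 mm wide along the rule) on the rule's front edge; axes as the dispenser. Its place varies: reached after 30 to 58 mm of gate travel. The pointer stands at it when both have the same y in the dispenser's frame.
- sugar_dish: Bystander: loose clear dish of sugar cubes, 74 mm across, 30 mm high, origin under its centre.
- dish_stack_b: Bystander: loose stack of small white dishes, about 90 mm across, 118 mm high, origin under it.
- toothpicks: Bystander: loose little glass of toothpicks, 42 mm across, 66 mm high, origin under its centre.
Mind the look-alikes: they are no part of the job. There is more than one size of the can; the one meant has the size given above.

How it is judged:
On the way, in this order (a step that is already met when the one before it is completed fails the run):
1. the can hangs on the hook by its bail, let go (x of can_grip in the frame of hook between -0.02 and 0.02 m and y of can_grip in the frame of hook between -0.022 and 0.022 m and z of can_grip in the frame of hook between -0.006 and 0.012 m and angle between can's own z axis and vertical below 0.25 rad and contact force between can and dispenser above 0.4 N and contact force between can and the arm below 0.05 N and contact force between can and the fingers below 0.05 N), for 0.3 s.
2. the gate is held with its pointer at the green marker (y of pointer in the frame of mark between -0.005 and 0.005 m and contact force between the fingers and gate above 3 N and velocity of joint gate between -0.02 and 0.02 m/s), for 0.5 s.
At the end, for the whole second after the job is handed in: The released can hangs on both prongs (bar within 20 mm in x, 22 in y, -6 to +12 in z of site hook; tilt under 0.25 rad; borne by the dispenser), and the fingers hold the gate against its spring (over 3 N, under 20 mm/s) with the pointer within 5 mm of the mark (all of step 1 and all of step 2); the arm keeps its last pose, push and grip.
It fails at once if the sugar dish is disturbed (moved over 30 mm) (distance of sugar_dish from where it was at the start of the episode above 0.03 m).
It fails at once if the stack of dishes is disturbed (moved over 30 mm) (distance of dish_stack_b from where it was at the start of the episode above 0.03 m).
It fails at once if the glass of toothpicks is disturbed (moved over 30 mm) (distance of toothpicks from where it was at the start of the episode above 0.03 m).
It also fails if it takes over 67 s, if anything falls off the work surface, if the arm or the gripper's body presses on something with over 40 N, if the wrist force passes 120 N, or if a joint passes its speed limit or range.

### The arm

A 6-joint arm with a two-finger parallel gripper is mounted at the origin on a cart in front of the work surface, level with it; the furniture and walls round the work are solid. World frame = base frame: x ahead of the robot, y to its left, z up, the work surface at z = 0. Lengths are in m, angles in rad, forces in N, time in s.
With the tool pointing down it reaches from about 0.325 to 0.9 m from the base axis. Payload 6.1 kg.
Tool frame: the origin (TCP) lies on the front face of the gripper's body, between the roots of the fingers; the fingertips stand 73 mm ahead of it and the grasp point (between the pads) lies 54 mm ahead of it (arm.finger_overhang is the distance from the TCP to the fingertips, in m); z points along the fingers, y is the line along which they close (so a half turn about z gives the same grasp; the last joint's range is limited). The gripper opens to 85 mm and grips with 20 to 120 N. Pads are 22 mm wide; open, the fingers measure 114 mm over their backs; the gripper's body (76 mm by 85 mm) begins 54 mm behind the grasp point. The pads swing forward as they close: fully open they stand 13 mm farther back than shut.
Start: joints at [-1.41, 0.22, 1.526, -0, 1.395, -0.126], TCP at [0.177, -0.599, 0.304] pointing down, gripper open.
Joint ranges: [-2.98, 2.98], [-0.91, 2.08], [0.09, 2.57], [-1.24, 4.39], [0.2, 2.65], [-2.68, 2.68]. Speed limits (rad/s): [2.57, 2.57, 3.01, 3.14, 3.14, 3.14].

### API

Orientations are given as a rotation vector (axis times angle).
In Python, from plant import arm, optics, hand_in gives the robot as it stands.
- The arm moves only by the tool move_arm, never from a script. Its argument "series" is a list of rows, each a list of 7 numbers: the shift along the tool's x, y, z normalised to -1 to 1, where 1 is 0.025 m, then the turn, a rotation vector about the tool's x, y, z normalised to -1 to 1, where 1 is 0.15 rad, then the finger opening in mm, from 0 to 85.4. A call has 1 to 5 rows; each row shifts and turns the commanded pose from where the row before left it, along the tool's axes as they then stand; what a row does not reach is not made up. A row lasts 1/10 s, in which the tool goes at most 50 mm and 8.59 degrees, less where a joint would pass 70% of its speed; a pose out of reach is approached as far as the arm can. A call with a number of a shift or a turn outside -1 to 1 is refused whole. A call with a gripper value outside its range is refused whole. The fingers move at their own pace and stop on an object; "force" is the grip in N (left out, the last holds). Time passes only in rows, so rows that do not move let the fingers close. It gives the time, the measured TCP pose, the force, the opening and the grip force at its end, in the units of the state.
- arm.state(): the state, without advancing time (a new reading comes with each control period).
- optics.snapshot(name): name is "scene" or "top" or "wrist"; returns the picture (420x560x3 uint8, blue, green, red); there is no depth.
- optics.calibration(name): a dict with "mtx" (3x3 intrinsics, pixels), "rvec" (rotation vector, rad) and "tvec" (3), from world to camera coordinates, as OpenCV has them; the wrist camera has in their place "mount" (4x4, takes a point from camera to tool coordinates, whose origin is the TCP and whose axes are the flange's). Camera axes: x right, y down, z forward; pixel columns grow to the right and rows downward; lengths in m; the calibration is good to about 2 mm. The wrist camera is an equidistant fisheye: a pixel r from the principal point sees the ray r / f radians off the axis. A picture is of the moment at which its call begins: read the wrist's pose just before it. calibration takes no time and is no camera call.
- hand_in(): hands the job in; it is judged then, once.
The state is a dict: "time_s": time; "qpos": joint angles; "joint_vel": joint speeds; "effort": joint torques, N m; "ee_pos": TCP position; "tcp_rot": TCP orientation; "contact_force": force on the tool from outside, world axes, zero at the start; "ft_torque": the same for the moment, N m; "grip_width": finger opening in m; "gripper_force": force on a finger pad.
Only numpy, scipy, OpenCV 4.12 (cv2) and the standard library are available. Lean on these libraries where they do the work, as an engineer would, in place of code of your own. Each camera call takes 0.05 s, during which the arm holds its last target. There are 200 camera calls.

## Working session

There is one attempt and no reset: what is moved stays moved. The work goes in short steps, Python scripts to look and compute and a tool call to move; the robot and the scene stay as the last step left them, time stands still between calls to the robot, and variables do not carry over. Pictures are saved under pics/ and viewed, at most 10 in all, crops included, and the job is handed in when it is done.

Besides the shell and the picture viewer there is one more tool, called as name(argument=value, ...), one argument or row to a line, values as JSON. move_arm: Moves the arm, as the interface text tells. Scaled input: -1 to 1 covers 0.025 m each way for a shift and 0.15 rad each way for a turn. Its arguments: {"type":"object","properties":{"series":{"type":"array","items":{"type":"array","items":{"type":"number"}}},"force":{"type":"number"}},"required":["series"]}

```bash
ls; mkdir -p pics
python3 - <<'E'
from plant import arm,optics
import cv2,numpy as np
print(arm.state())
for n in("scene","top"):
    cv2.imwrite(f"pics/{n}0.png",optics.snapshot(n)); 
for n in("scene","top","wrist"): print(n,optics.calibration(n))
a=cv2.imread("pics/scene0.png");b=cv2.imread("pics/top0.png")
E
```

```text
pics
{'time_s': 0.0, 'qpos': array([-1.41007703e+00,  2.21220972e-01,  1.52760700e+00,  1.54425090e-06,
        1.39469358e+00, -1.26080403e-01]), 'joint_vel': array([ 0.00112497, -0.00090406, -0.0005363 , -0.00103506,  0.00067286,
       -0.00073565]), 'effort': array([-4.42070277e-04, -4.96893346e+01, -3.89397383e+01, -1.46619732e-04,
        1.12252455e-02, -1.38233318e-07]), 'ee_pos': array([ 0.17673665, -0.59901008,  0.30280447]), 'tcp_rot': array([-3.10743809e+00, -4.48685472e-01,  5.00556763e-05]), 'contact_force': array([ 0.48438565,  0.21218404, -0.11807968]), 'ft_torque': array([0.01834982, 0.0225253 , 0.01812857]), 'gripper_force': 0.0, 'grip_width': 0.0852755184789937}
scene {'mtx': array([[546.22828377,   0.        , 275.23216811],
       [  0.        , 546.22828377, 214.98948949],
       [  0.        ,   0.        ,   1.        ]]), 'rvec': array([ 1.21512727, -2.35099528,  0.9500711 ]), 'tvec': array([0.2039384 , 0.46916781, 1.161634  ])}
top {'mtx': array([[523.8850079 ,   0.        , 282.82625257],
       [  0.        , 523.8850079 , 208.28034597],
       [  0.        ,   0.        ,   1.        ]]), 'rvec': array([ 2.18735778, -2.1638206 ,  0.08426394]), 'tvec': array([-0.12040449,  0.54659499,  1.15910997])}
wrist {'mtx': array([[325.1922621 ,   0.        , 277.9915459 ],
       [  0.        , 325.1922621 , 214.68547647],
       [  0.        ,   0.        ,   1.        ]]), 'mount': array([[ 9.51221708e-04, -9.49973265e-01, -3.12329780e-01,
         7.94506401e-02],
       [ 9.99999245e-01,  6.60843312e-04,  1.03556411e-03,
         4.86289654e-04],
       [-7.77357175e-04, -3.12330530e-01,  9.49973176e-01,
        -6.91724921e-02],
       [ 0.00000000e+00,  0.00000000e+00,  0.00000000e+00,
         1.00000000e+00]])}
```

View pics/scene0.png

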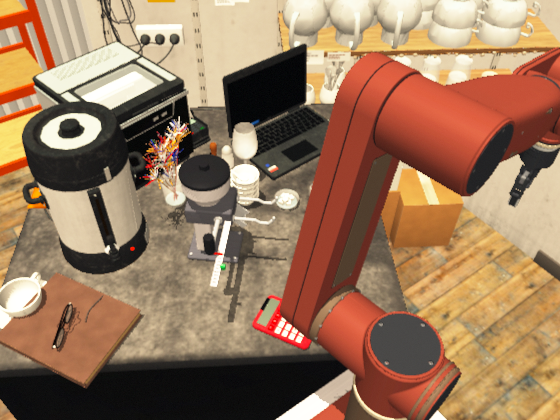

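View pics/top0.png

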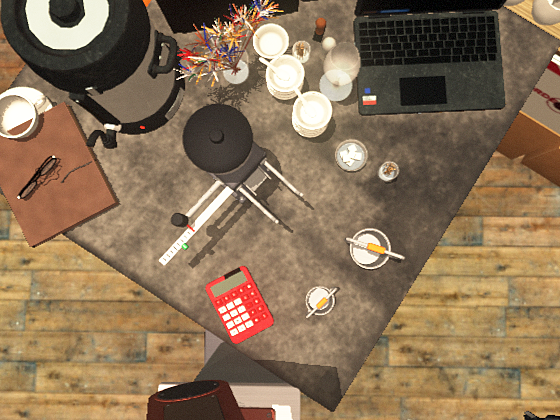

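The top view shows the dispenser (hopper 218,138; prongs to about 302,198 and 279,222; knob 180,219; green clip 186,246). There are two cans: a large one at (372,249) and a small one at (320,301). The stack is at (312,113), the sugar dish at (351,155) and the toothpicks at (388,171). The scene camera's view of the cans is blocked by the arm, so next I check the sizes and enlarge.

```bash
cat > h.py <<'E'
import numpy as np,cv2
from scipy.spatial.transform import Rotation as R
from plant import arm,optics
def ray(n,px,st=None):
    c=optics.calibration(n);m=c["mtx"]
    d=np.array([(px[0]-m[0,2])/m[0,0],(px[1]-m[1,2])/m[1,1],1.])
    if n=="wrist":
        r=np.hypot(d[0],d[1]);d=np.array([*(d[:2]/r*np.sin(r)),np.cos(r)]) if r>0 else d
        Q=R.from_rotvec(st["tcp_rot"]).as_matrix();M=c["mount"]
        return st["ee_pos"]+Q@M[:3,3],Q@M[:3,:3]@d
    Q=cv2.Rodrigues(c["rvec"])[0]
    return -Q.T@c["tvec"],Q.T@d
def onz(n,px,z,st=None):
    o,d=ray(n,px,st);return o+d*(z-o[2])/d[2]
def meet(*rs):
    A=0;b=0
    for o,d in rs:
        d=d/np.linalg.norm(d);P=np.eye(3)-np.outer(d,d);A=A+P;b=b+P@o
    x=np.linalg.solve(A,b)
    return x,[round(1000*np.linalg.norm(np.cross(x-o,d/np.linalg.norm(d))),1) for o,d in rs]
def px(n,p,st=None):
    c=optics.calibration(n);p=np.array(p,float)
    if n!="wrist": return cv2.projectPoints(p.reshape(1,3),c["rvec"],c["tvec"],c["mtx"],None)[0].ravel()
    o,_=ray(n,(300,200),st);Q=R.from_rotvec(st["tcp_rot"]).as_matrix()@c["mount"][:3,:3]
    v=Q.T@(p-o);t=np.arctan2(np.hypot(v[0],v[1]),v[2]);u=v[:2]/np.hypot(v[0],v[1])*t
    return c["mtx"][:2,:2]@u+c["mtx"][:2,2]
E
python3 - <<'E'
from h import *
np.set_printoptions(precision=4,suppress=True)
st=arm.state();cv2.imwrite("pics/wrist0.png",optics.snapshot("wrist"))
im=cv2.imread("pics/top0.png")
c=im[130:325,155:415];cv2.imwrite("pics/topc.png",cv2.resize(c,None,fx=3,fy=3,interpolation=cv2.INTER_CUBIC))
print("topcam",ray("top",(280,210)))
for p in[(348,240),(403,261),(372,249),(305,317),(338,291)]:print(p,onz("top",p,.14))
print("bystanders",[onz("top",p,.02)[:2] for p in[(351,155),(388,171),(312,113)]])
for n,f in(("top","top0"),("scene","scene0")):
    a=cv2.imread(f"pics/{f}.png");h=cv2.cvtColor(a,cv2.COLOR_BGR2HSV)
    for k,lo,hi in(("green",(45,120,60),(85,255,255)),("orange",(12,150,150),(24,255,255)),("red",(0,200,130),(4,255,255))):
        m=cv2.inRange(h,lo,hi);q,l,s,ce=cv2.connectedComponentsWithStats(m)
        print(n,k,[(ce[i].round(1).tolist(),int(s[i,4])) for i in range(1,q) if 6<s[i,4]<400 and 150<ce[i][0]<420 and ce[i][1]>180])
E
```

```text
topcam (array([ 0.4491, -0.1225,  1.2   ]), array([ 0.0803,  0.0121, -0.9967]))
(348, 240) [ 0.4751 -0.2476  0.14  ]
(403, 261) [ 0.4342 -0.3581  0.14  ]
(372, 249) [ 0.4576 -0.2959  0.14  ]
(305, 317) [ 0.3208 -0.1619  0.14  ]
(338, 291) [ 0.3729 -0.2276  0.14  ]
bystanders [array([ 0.6715, -0.2684]), array([ 0.6356, -0.3524]), array([ 0.7682, -0.179 ])]
top green [([184.8, 246.1], 20)]
top orange [([375.7, 247.9], 115), ([321.4, 302.8], 57)]
top red [([189.8, 227.0], 8), ([240.7, 290.4], 94), ([252.4, 293.6], 27), ([225.8, 299.0], 28), ([244.7, 297.5], 35), ([218.5, 302.3], 34), ([256.3, 300.8], 28), ([238.6, 305.0], 10), ([248.6, 304.9], 36), ([260.0, 308.2], 33), ([251.7, 313.0], 42), ([225.6, 312.6], 9), ([241.9, 313.0], 10), ([263.6, 315.4], 29), ([234.3, 317.0], 10), ([255.7, 319.7], 32), ([226.3, 323.6], 14), ([235.6, 325.9], 8)]
scene green [([222.7, 266.9], 21)]
scene orange [([158.8, 182.6], 18), ([170.7, 182.3], 7), ([394.7, 256.7], 18), ([405.7, 265.2], 153), ([400.0, 278.2], 15), ([409.9, 278.1], 14), ([406.9, 286.2], 9), ([414.2, 292.8], 32)]
scene red [([217.5, 253.5], 11), ([280.2, 302.0], 9), ([273.6, 320.4], 90)]
```

View pics/topc.png

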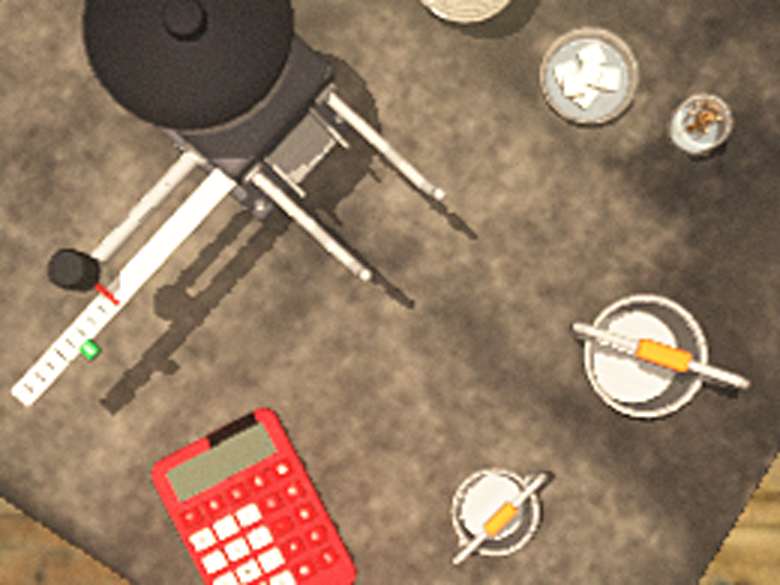

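View pics/wrist0.png

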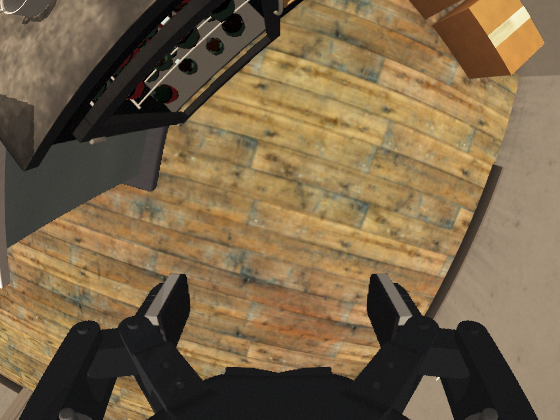

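Only the large can at (376,248) fits, with a bail length of 118 mm at z = 0.14. The small one at (321,303) measures 84 mm. The crop confirms the look-alike is smaller. The initial wrist picture shows only floor. Next I compute the dispenser pose and the can position in two views.

Run:
```python
from h import *
np.set_printoptions(precision=4,suppress=True)
c=lambda x,y:(155+x/3,130+y/3)
t1,t2=onz("top",c(441,194),.177),onz("top",c(367,274),.177)
r1,r2=onz("top",c(330,92),.156),onz("top",c(255,170),.156)
print("tips",t1,t2,np.linalg.norm(t1-t2));print("roots",r1,r2,np.linalg.norm(r1-r2))
d=t2-t1;ps=np.arctan2(d[1],d[0]);print("y-angle yaw",ps-np.pi/2)
a,b=onz("top",c(22,395),.162),onz("top",c(232,178),.162);e=a-b;print("rule yaw",np.arctan2(e[1],e[0])-np.pi/2,a,b)
g=meet(ray("top",(184.8,246.1)),ray("scene",(222.7,266.9)));print("green",g)
r=meet(ray("top",(189.8,227)),ray("scene",(217.5,253.5)));print("red",r)
yaw=ps-np.pi/2;Q=R.from_euler("z",yaw).as_matrix()
m=(t1+t2)/2;O=m-Q@[-.134,0,.177];print("O",O,"hook",O+Q@[-.11,0,.156])
for k,p in(("red",r[0]),("green",g[0])):print(k,Q.T@(p-O))
print("grip",onz("top",(375.7,247.9),.147))
f=onz("top",c(580,327),.1435)-onz("top",c(746,384),.1435);print("can yaw",np.arctan2(f[1],f[0])-np.pi/2,np.linalg.norm(f))
hs=cv2.imread("pics/scene0.png")[140:300,170:300];cv2.imwrite("pics/sc.png",cv2.resize(hs,None,fx=5,fy=3.7*5/3.7 if 0 else 3.7,interpolation=cv2.INTER_CUBIC))
```

```text
tips [ 0.5621 -0.1529  0.177 ] [ 0.5092 -0.1051  0.177 ] 0.07134207432040351
roots [ 0.6326 -0.0784  0.156 ] [ 0.5793 -0.0289  0.156 ] 0.07271263600158162
y-angle yaw 0.8363878029863239
rule yaw 0.8197071687407771 [0.4279 0.1213 0.162 ] [ 0.573  -0.0142  0.162 ]
green (array([0.4581, 0.0773, 0.1576]), [np.float64(1.6), np.float64(1.6)])
red (array([0.4961, 0.0677, 0.1621]), [np.float64(1.4), np.float64(1.4)])
O [ 0.6255 -0.0295  0.    ] hook [ 0.5517 -0.1112  0.156 ]
red [-0.0146  0.1612  0.1621]
green [-0.0329  0.1958  0.1576]
grip [ 0.4598 -0.3022  0.147 ]
can yaw -0.3207210858815639 0.11685027641758837
```

View pics/sc.png

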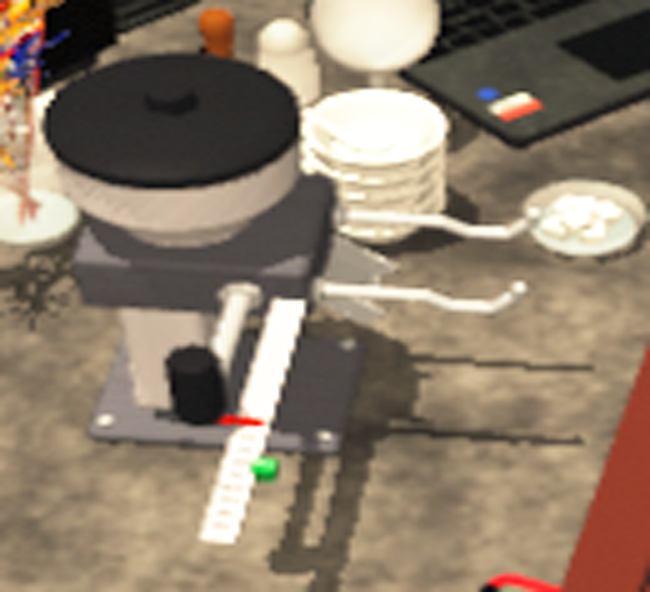

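The crop shows the prong tips at scene pixels (274,218) and (277,198), the red pointer beside the knob, and the green clip further out. The points match: tips 71 mm apart, pointer y 0.161, bail 117 mm. I now move above the large can.

move_arm(
  series=[
    [0,0,0,0,0,-1,85],
    [0,0,0,0,0,-1,85],
    [0,0,0,0,0,-1,85],
    [0,0,0,0,0,-1,85],
    [0,0,0,0,0,-1,85],
  ],
)

```text
time_s: 0.65
ee_pos: [0.1767, -0.5993, 0.3034]
tcp_rot: [-2.723, -1.565, -0.0]
contact_force: [0.7, -0.2, -0.0]
grip_width: 0.0852
gripper_force: 0.0
```

move_arm(
  series=[
    [0,0,0,0,0,-1,85],
    [0,0,0,0,0,-0.42,85],
    [1,0.47,0,0,0,0,85],
    [1,0.47,0,0,0,0,85],
    [1,0.47,0,0,0,0,85],
  ],
)

```text
time_s: 1.15
ee_pos: [0.2342, -0.5386, 0.3034]
tcp_rot: [-2.548, -1.837, -0.001]
contact_force: [-0.6, -0.1, 1.0]
grip_width: 0.0848
gripper_force: 0.0
```

move_arm(
  series=[
    [1,0.47,0,0,0,0,85],
    [1,0.47,0,0,0,0,85],
    [1,0.47,0,0,0,0,85],
    [1,0.47,0,0,0,0,85],
    [1,0.47,0,0,0,0,85],
  ],
)

```text
time_s: 1.65
ee_pos: [0.3297, -0.4383, 0.3036]
tcp_rot: [-2.548, -1.837, -0.0]
contact_force: [-0.3, 0.4, 0.4]
grip_width: 0.0851
gripper_force: 0.0
```

move_arm(
  series=[
    [1,0.47,0,0,0,0,85],
    [1,0.47,0,0,0,0,85],
    [1,0.47,0,0,0,0,85],
    [1,0.47,0,0,0,0,85],
    [0,0,0,0,0,0,85],
  ],
)

```text
time_s: 2.15
ee_pos: [0.4069, -0.357, 0.3036]
tcp_rot: [-2.544, -1.842, -0.002]
contact_force: [-1.3, 0.5, -0.1]
grip_width: 0.085
gripper_force: 0.0
```

```bash
cat >> h.py <<'E'
def go(p,th,st=None):
    st=st or arm.state();Q=R.from_rotvec(st["tcp_rot"]);X=Q.as_matrix()
    T=R.from_matrix(np.array([[np.cos(th),np.sin(th),0],[np.sin(th),-np.cos(th),0],[0,0,-1.]]))
    print("t",round(st["time_s"],2),"pos",st["ee_pos"].round(4),"th",round(float(np.arctan2(X[1,0],X[0,0])),3),"shift/25mm",(X.T@(np.array(p)-st["ee_pos"])/.025).round(2),"turn/.15",((Q.inv()*T).as_rotvec()/.15).round(2))
E
python3 - <<'E'
from h import *
np.set_printoptions(precision=4,suppress=True)
st=arm.state();a=optics.snapshot("wrist");cv2.imwrite("pics/wrist1.png",a)
h=cv2.cvtColor(a,cv2.COLOR_BGR2HSV);m=cv2.inRange(h,(12,150,150),(24,255,255))
q,l,s,ce=cv2.connectedComponentsWithStats(m)
for i in range(1,q):
    if s[i,4]>150:
        print(ce[i].round(1),s[i]);g=meet(ray("top",(375.7,247.9)),ray("wrist",ce[i],st));print(g,onz("wrist",ce[i],.147,st))
        pts=np.argwhere(l==i)[:,::-1];w=np.array([onz("wrist",p,.147,st)[:2] for p in pts]);(c,wh,an)=cv2.minAreaRect((w*1000).astype(np.float32));print(c,wh,an)
go([.46,-.302,.194],1.25,st)
# prong tips two views
c=lambda x,y:(155+x/3,130+y/3)
k=lambda x,y:(170+x/5,140+y/3.7)
for A,B in((c(441,194),k(535,213)),(c(367,274),k(520,288))):print("tip",meet(ray("top",A),ray("scene",B)))
E
```

```text
[150.3  59.5] [138  51  27  18 246]
(array([ 0.4447, -0.2729,  0.3727]), [np.float64(15.8), np.float64(15.8)]) [ 0.3582 -0.2131  0.147 ]
(358.4474182128906, -213.01388549804688) (7.955141544342041, 20.77334976196289) 45.22027587890625
[324.4 135. ] [314 107  21  51 712]
(array([ 0.4608, -0.3098,  0.1091]), [np.float64(1.3), np.float64(1.3)]) [ 0.4572 -0.3067  0.147 ]
(457.77008056640625, -304.8802185058594) (35.170291900634766, 13.804348945617676) 71.29568481445312
[448.2 303.2] [ 427  271   47   50 1006]
(array([ 0.444 , -0.2718,  0.3737]), [np.float64(15.8), np.float64(15.8)]) [ 0.5309 -0.4826  0.147 ]
(535.7049560546875, -480.4842834472656) (66.26840209960938, 52.97706604003906) 83.3474349975586
[108.3 308.9] [ 94 286  26  41 191]
(array([ 0.4585, -0.2623,  0.404 ]), [np.float64(4.2), np.float64(4.2)]) [ 0.2291 -0.3906  0.147 ]
(229.25856018066406, -387.9967956542969) (45.468807220458984, 10.308335304260254) 89.44009399414062
t 2.15 pos [ 0.4069 -0.357   0.3036] th 1.253 shift/25mm [2.75 1.33 4.39] turn/.15 [ 0.   -0.01  0.02]
tip (array([ 0.5624, -0.1539,  0.1692]), [np.float64(1.0), np.float64(1.0)])
tip (array([ 0.5089, -0.1059,  0.1683]), [np.float64(1.2), np.float64(1.2)])
```

View pics/wrist1.png

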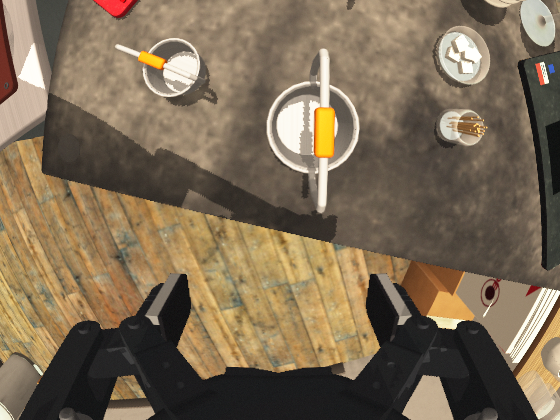

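The can is at wrist pixel (324,135), and the small look-alike at (150,60). The orange block measures 35 x 14 mm at z = 0.147, which fits. I close in above it and look again, triangulating from the two wrist positions.

move_arm(
  series=[
    [0.9,0.43,0.5,0,0,0,85],
    [0.9,0.43,0.5,0,0,0,85],
    [0.86,0.44,0.5,0,0,0,85],
    [0,0,0.2,0,0,0,85],
    [0,0,0,0,0,0,85],
  ],
)

```text
time_s: 2.7
ee_pos: [0.4562, -0.3066, 0.2602]
tcp_rot: [-2.546, -1.837, 0.002]
contact_force: [0.8, 0.4, -0.3]
grip_width: 0.0854
gripper_force: 0.0
```

Run:
```python
from h import *
np.set_printoptions(precision=4,suppress=True)
st=arm.state();a=optics.snapshot("wrist");cv2.imwrite("pics/wrist2.png",a)
h=cv2.cvtColor(a,cv2.COLOR_BGR2HSV);m=cv2.inRange(h,(12,150,150),(24,255,255))
q,l,s,ce=cv2.connectedComponentsWithStats(m);i=1+s[1:,4].argmax()
s0={"tcp_rot":np.array([-2.544,-1.842,-.002]),"ee_pos":np.array([.4069,-.357,.3036])}
print(ce[i],s[i],meet(ray("wrist",(324.4,135),s0),ray("wrist",ce[i],st)))
pts=np.argwhere(l==i)[:,::-1];w=np.array([onz("wrist",p,.147,st)[:2] for p in pts]);print(cv2.minAreaRect((w*1000).astype(np.float32)))
go([.4585,-.304,.194],1.245,st)
```

```text
[280.9955 237.3161] [ 270  210   23   55 1104] (array([ 0.4581, -0.3077,  0.1344]), [np.float64(0.6), np.float64(0.6)])
((458.9648742675781, -302.7345275878906), (35.432334899902344, 13.271798133850098), 71.70429229736328)
t 2.7 pos [ 0.4562 -0.3066  0.2602] th 1.25 shift/25mm [0.13 0.06 2.65] turn/.15 [-0.02 -0.    0.04]
```

move_arm(
  series=[
    [0.15,0.09,0.65,0,0,0,85],
    [0,0,1,0,0,0,60],
    [0,0,1,0,0,0,40],
    [0,0,0,0,0,0,20],
    [0,0,0,0,0,0,5],
  ],
  force=50,
)

```text
time_s: 3.25
ee_pos: [0.46, -0.3045, 0.1958]
tcp_rot: [2.549, 1.836, -0.0]
contact_force: [0.8, -0.1, 0.3]
grip_width: 0.0277
gripper_force: 0.0
```

move_arm(
  series=[
    [0,0,0,0,0,0,5],
    [0,0,0,0,0,0,5],
    [0,0,0,0,0,0,5],
    [0,0,0,0,0,0,5],
    [0,0,0,0,0,0,5],
  ],
)

```text
time_s: 3.75
ee_pos: [0.461, -0.3043, 0.1969]
tcp_rot: [2.545, 1.836, 0.0]
contact_force: [-1.4, 0.1, 6.0]
grip_width: 0.013
gripper_force: 52.5
```

Run:
```python
from h import *
np.set_printoptions(precision=4,suppress=True)
st=arm.state();print(st["grip_width"],st["gripper_force"],st["contact_force"])
go([.4585,-.304,.194],1.25,st)
a=optics.snapshot("wrist");cv2.imwrite("pics/wrist3.png",a)
```

```text
0.01304583860351993 52.48083472251892 [-1.4465  0.1427  6.0125]
t 3.75 pos [ 0.461  -0.3043  0.1969] th 1.25 shift/25mm [-0.02 -0.1   0.12] turn/.15 [ 0.02  0.01 -0.  ]
```

Gripped with a 13 mm opening at 52 N, which matches the block. I lift, turn and carry.

move_arm(
  series=[
    [0,0,-0.5,0,0,0,5],
    [0,0,-0.8,0,0,0,5],
    [0,0,-0.9,0,0,0,5],
    [0,0,-0.9,0,0,0,5],
    [0,0,-0.6,0,0,0,5],
  ],
)

```text
time_s: 4.3
ee_pos: [0.4608, -0.3038, 0.2901]
tcp_rot: [2.546, 1.837, 0.001]
contact_force: [0.6, 0.3, -1.0]
grip_width: 0.0131
gripper_force: 51.5
```

move_arm(
  series=[
    [0,0,0,0,0,-0.5,5],
    [0,0,0,0,0,-1,5],
    [0,0,0,0,0,-1,5],
    [0,0,0,0,0,-1,5],
    [0,0,0,0,0,-1,5],
  ],
)

```text
time_s: 4.8
ee_pos: [0.4603, -0.3033, 0.2877]
tcp_rot: [-1.787, -2.583, -0.0]
contact_force: [-0.2, 0.5, -1.1]
grip_width: 0.0125
gripper_force: 51.5
```

move_arm(
  series=[
    [0,0,0,0,0,-1,5],
    [0,0,0,0,0,-1,5],
    [0,0,0,0,0,-0.8,5],
    [0,0,0,0,0,-0.37,5],
    [0,0,0,0,0,0,5],
  ],
)

```text
time_s: 5.3
ee_pos: [0.4603, -0.3034, 0.2877]
tcp_rot: [-1.137, -2.928, -0.0]
contact_force: [-0.7, 0.6, -1.9]
grip_width: 0.0128
gripper_force: 51.5
```

Run:
```python
from h import *
np.set_printoptions(precision=4,suppress=True)
st=arm.state();print(st["grip_width"],st["gripper_force"],st["contact_force"])
go([.4977,-.1717,.29],2.40,st)
go([.5518,-.1127,.2165],2.40,st)
```

```text
0.012827091442131183 51.472901701927185 [-0.7153  0.5974 -1.8998]
t 5.3 pos [ 0.4603 -0.3034  0.2877] th 2.401 shift/25mm [ 2.45  4.9  -0.09] turn/.15 [ 0.   -0.    0.01]
t 5.3 pos [ 0.4603 -0.3034  0.2877] th 2.401 shift/25mm [2.45 8.1  2.85] turn/.15 [ 0.   -0.    0.01]
```

move_arm(
  series=[
    [0.5,0.8,0,0,0,0,5],
    [0.5,1,0,0,0,0,5],
    [0.5,1,0,0,0,0,5],
    [0.5,1,0,0,0,0,5],
    [0.45,1,0,0,0,0,5],
  ],
)

```text
time_s: 5.8
ee_pos: [0.4963, -0.1725, 0.2878]
tcp_rot: [-1.141, -2.927, -0.0]
contact_force: [0.6, -1.3, -1.9]
grip_width: 0.0132
gripper_force: 51.5
```

move_arm(
  series=[
    [0,0.1,0,0,0,0,5],
    [0,0,0,0,0,0,5],
    [0,0,0,0,0,0,5],
  ],
)

```text
time_s: 6.1
ee_pos: [0.4978, -0.1724, 0.2877]
tcp_rot: [1.139, 2.928, -0.001]
contact_force: [0.6, -0.8, -1.2]
grip_width: 0.0129
gripper_force: 51.5
```

Run:
```python
from h import *
np.set_printoptions(precision=4,suppress=True)
st=arm.state();print(st["grip_width"],st["gripper_force"],st["contact_force"])
w=optics.snapshot("wrist");t=optics.snapshot("scene");cv2.imwrite("pics/w4.png",w);cv2.imwrite("pics/s4.png",t)
W=cv2.resize(w,(400,300));T=cv2.resize(t[130:310,160:400],(400,300),interpolation=cv2.INTER_CUBIC)
cv2.imwrite("pics/c4.png",np.hstack([W,T]))
go([.5518,-.1127,.2165],2.40,st)
Q=R.from_euler("z",.83).as_matrix();O=np.array([.626,-.0315,0])
for y in(-.036,.036):print("pred tip",px("wrist",O+Q@[-.134,y,.177],st),px("scene",O+Q@[-.134,y,.177]))
```

```text
0.012876748693357814 51.48327827453613 [ 0.6037 -0.7655 -1.1894]
t 6.1 pos [ 0.4978 -0.1724  0.2877] th 2.399 shift/25mm [0.02 3.22 2.85] turn/.15 [-0.  0. -0.]
pred tip [364.2483 295.0451] [276.9627 195.2994]
pred tip [375.9169 189.2631] [273.5995 215.3502]
```

View pics/c4.png

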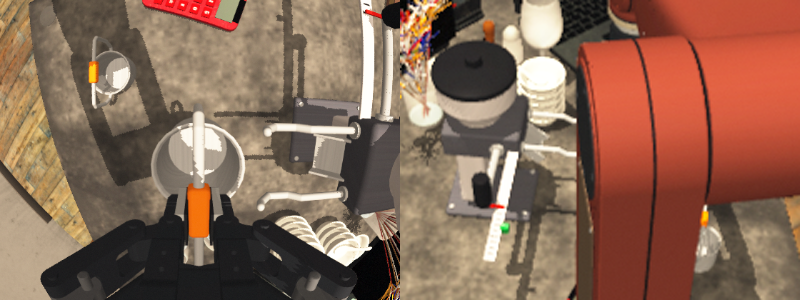

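Left (wrist): the can is held with its bar upright and the prong tips are at about full-frame (375,183) and (370,286). Right (scene): the arm hides the can. I measure the tips and the block in the same wrist picture.

Run:
```python
from h import *
np.set_printoptions(precision=4,suppress=True)
st=arm.state();a=cv2.imread("pics/w4.png");h=cv2.cvtColor(a,cv2.COLOR_BGR2HSV)
X=R.from_rotvec(st["tcp_rot"]).as_matrix();tool=lambda p:X.T@(p-st["ee_pos"])
m=cv2.inRange(h,(12,150,150),(24,255,255));q,l,s,ce=cv2.connectedComponentsWithStats(m);i=[k for k in range(1,q) if s[k,4]>1500]
for k in i:print("block",ce[k],s[k],tool(onz("wrist",ce[k],st["ee_pos"][2]-.05,st)))
# prongs: bright pixels
b=cv2.inRange(h,(0,0,150),(180,70,255))[165:310,345:500];q,l,s,ce=cv2.connectedComponentsWithStats(b)
for k in range(1,q):
    if s[k,4]>60:
        p=np.argwhere(l==k)[:,::-1]+[345,165];p=p[p[:,0]<p[:,0].min()+10];c=p.mean(0);print(s[k],"tip px",p[:,0].min(),c,"tool",tool(onz("wrist",c,.174,st)))
# bar: ends
b=cv2.inRange(h,(0,0,150),(180,60,255))[150:260,255:305]
print([(r,np.flatnonzero(b[r-150]).min()+255,np.flatnonzero(b[r-150]).max()+255) for r in range(152,258,10) if b[r-150].any()])
```

```text
block [278.0043 297.5585] [ 263  263   31   70 1862] [ 0.0032 -0.0008  0.05  ]
[  24    7  129   71 3406] tip px 369 [374.1484 184.2344] tool [0.0389 0.0561 0.1136]
[  0  33  20  19 149] tip px 345 [350.4776 208.5075] tool [0.0238 0.0425 0.1136]
[ 87  74  50  15 152] tip px 432 [436.4615 241.641 ] tool [0.0012 0.1045 0.1136]
[  15  101  120   41 1543] tip px 360 [365.5351 288.0175] tool [-0.0317  0.0577  0.1136]
[117 119  16  22 107] tip px 462 [467.6429 295.5714] tool [-0.0445  0.1429  0.1136]
[ 43 136  43   9 262] tip px 388 [393.7895 307.1842] tool [-0.0489  0.0811  0.1136]
[(162, np.int64(270), np.int64(286)), (172, np.int64(264), np.int64(290)), (182, np.int64(255), np.int64(304)), (192, np.int64(255), np.int64(304)), (202, np.int64(255), np.int64(304)), (212, np.int64(255), np.int64(304)), (222, np.int64(255), np.int64(304)), (232, np.int64(255), np.int64(304)), (242, np.int64(260), np.int64(293)), (252, np.int64(272), np.int64(286))]
```

move_arm(
  series=[
    [0.08,0.6,0,0,0,0,5],
    [0,0.8,0,0,0,0,5],
    [0,0.8,0,0,0,0,5],
    [0,0.7,0,0,0,0,5],
    [0,0.32,0,0,0,0,5],
  ],
)

```text
time_s: 6.7
ee_pos: [0.548, -0.1135, 0.2851]
tcp_rot: [-1.136, -2.92, 0.016]
contact_force: [-16.0, -16.4, -11.0]
grip_width: 0.013
gripper_force: 117.1
```

move_arm(
  series=[
    [0,0,0,0,0,0,5],
    [0,0,0.6,0,0,0,5],
    [0,0,0.8,0,0,0,5],
    [0,0,0.8,0,0,0,5],
    [0,0,0.35,0,0,0,5],
  ],
)

```text
time_s: 7.2
ee_pos: [0.5501, -0.1106, 0.2216]
tcp_rot: [-1.138, -2.925, -0.001]
contact_force: [-0.7, -0.6, -1.7]
grip_width: 0.0131
gripper_force: 93.9
```

move_arm(
  series=[
    [0,0,0.1,0,0,0,5],
    [0,0,0,0,0,0,5],
    [0,0,0,0,0,0,5],
  ],
)

```text
time_s: 7.5
ee_pos: [0.5515, -0.1113, 0.2226]
tcp_rot: [1.137, 2.926, 0.0]
contact_force: [-0.2, -0.0, -1.3]
grip_width: 0.0128
gripper_force: 93.9
```

Run:
```python
from h import *
st=arm.state();go([.5518,-.1127,.2165],2.40,st)
w=optics.snapshot("wrist");t=optics.snapshot("top");cv2.imwrite("pics/w5.png",w);cv2.imwrite("pics/t5.png",t)
W=cv2.resize(w[100:400,200:500],(400,400));T=cv2.resize(t[140:290,200:350],(400,400),interpolation=cv2.INTER_CUBIC)
cv2.imwrite("pics/c5.png",np.hstack([W,T]))
```

```text
t 7.5 pos [ 0.5515 -0.1113  0.2226] th 2.4 shift/25mm [-0.05 -0.03  0.24] turn/.15 [0.01 0.01 0.  ]
```

View pics/c5.png

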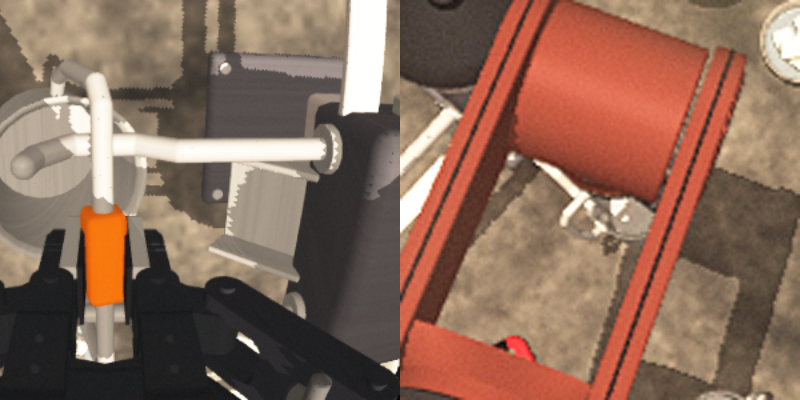

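The left wrist crop shows the bar over the +y prong behind its tip, but the cup has swung to the front (left). I carried it too high and the rim bumped the tips, turning the can in the grip. I measure the tilt before setting it down.

Run:
```python
from h import *
st=arm.state()
np.set_printoptions(precision=1,suppress=True)
w=cv2.imread("pics/w5.png");cv2.imwrite("pics/c6.png",cv2.resize(w[90:330,130:400],None,fx=2.5,fy=2.5,interpolation=cv2.INTER_CUBIC))
X=R.from_rotvec(st["tcp_rot"]).as_matrix();B=st["ee_pos"]+X@[0,0,.057]
# tilt a about tool x: can -z direction in tool = (0,-sin a,cos a)
c=lambda p:(np.array(p)-[130,90])*2.5
for a in(0,.2,.4,.6,.8,1.0):
    D=X@[0,-np.sin(a),np.cos(a)];F=X@[0,np.cos(a),np.sin(a)];Y=X@[1.,0,0]
    print(a,"legs/rim attach",c(px("wrist",B+.059*Y+.02*D,st)),"rim c,+y,-x,+x",*[c(px("wrist",B+.07*D+v,st)) for v in(0*Y,.044*Y,-.044*F,.044*F)],"bottom",c(px("wrist",B+.14*D,st)))
```

```text
0 legs/rim attach [374.9 169.5] rim c,+y,-x,+x [373.3 368.2] [373.7 201. ] [206.6 367.3] [539.8 367.6] bottom [372.6 290.8]
0.2 legs/rim attach [352.8 169.8] rim c,+y,-x,+x [319.6 370.1] [316.5 202.1] [149.7 381.6] [481.2 357.7] bottom [290.8 293.1]
0.4 legs/rim attach [331.4 170.8] rim c,+y,-x,+x [266.6 376. ] [259.9 205.7] [ 95.5 400.8] [421.6 352.2] bottom [209.1 300.4]
0.6 legs/rim attach [311.1 172.4] rim c,+y,-x,+x [214.9 385.8] [204.3 211.8] [ 44.8 425.4] [361.5 350.9] bottom [127.9 312.9]
0.8 legs/rim attach [292.6 174.7] rim c,+y,-x,+x [165.4 400. ] [150.5 220.5] [ -0.9 455.9] [301.5 353.7] bottom [ 47.4 331.1]
1.0 legs/rim attach [276.4 177.6] rim c,+y,-x,+x [118.8 418.6] [ 99.1 231.9] [-39.7 493.1] [242.2 360.8] bottom [-31.9 355.8]
```

View pics/c6.png

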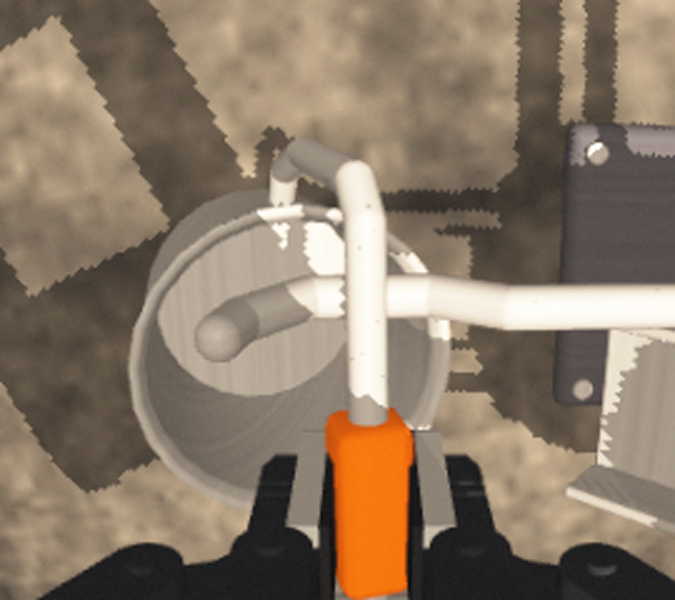

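The enlarged crop shows the rim spanning x 130–450, so the can is tilted only about 0.3 rad. The cup is below the prong and the bar lies over the middle of the dip. I lower it to seat it.

move_arm(
  series=[
    [0,0,0.12,0,0,0,5],
    [0,0,0,0,0,0,5],
  ],
)

```text
time_s: 7.8
ee_pos: [0.551, -0.1112, 0.2186]
tcp_rot: [1.138, 2.928, 0.0]
contact_force: [0.2, 0.3, 0.1]
grip_width: 0.0132
gripper_force: 94.2
```

move_arm(
  series=[
    [0,0,0.12,0,0,0,5],
    [0,0,0,0,0,0,5],
  ],
)

```text
time_s: 8.0
ee_pos: [0.5513, -0.1113, 0.2181]
tcp_rot: [1.137, 2.927, -0.0]
contact_force: [-7.2, 1.9, 13.8]
grip_width: 0.0127
gripper_force: 95.5
```

move_arm(
  series=[
    [0,0,0.08,0,0,0,5],
    [0,0,0,0,0,0,5],
  ],
)

```text
time_s: 8.2
ee_pos: [0.5513, -0.1113, 0.2178]
tcp_rot: [1.137, 2.927, -0.0]
contact_force: [-13.0, 3.2, 24.3]
grip_width: 0.0132
gripper_force: 96.5
```

Contact at TCP z = 0.218, so it is seated. I ease off and open slowly.

move_arm(
  series=[
    [0,0,-0.12,0,0,0,5],
    [0,0,0,0,0,0,5],
    [0,0,0,0,0,0,14],
    [0,0,0,0,0,0,16],
    [0,0,0,0,0,0,18],
  ],
  force=20,
)

```text
time_s: 8.7
ee_pos: [0.5509, -0.1112, 0.2164]
tcp_rot: [1.138, 2.928, -0.0]
contact_force: [-0.5, -0.0, 0.0]
grip_width: 0.0181
gripper_force: 0.0
```

move_arm(
  series=[
    [0,0,0,0,0,0,20],
    [0,0,0,0,0,0,22],
    [0,0,0,0,0,0,26],
    [0,0,0,0,0,0,30],
    [0,0,0,0,0,0,36],
  ],
)

```text
time_s: 9.2
ee_pos: [0.5507, -0.1111, 0.2162]
tcp_rot: [-1.138, -2.928, 0.0]
contact_force: [-0.5, 0.3, -0.2]
grip_width: 0.036
gripper_force: 0.0
```

Run:
```python
from h import *
np.set_printoptions(precision=4,suppress=True)
st=arm.state();a=optics.snapshot("wrist");cv2.imwrite("pics/w7.png",a)
h=cv2.cvtColor(a,cv2.COLOR_BGR2HSV);m=cv2.inRange(h,(12,150,150),(24,255,255))[:,230:330]
q,l,s,ce=cv2.connectedComponentsWithStats(m);i=1+s[1:,4].argmax();p=ce[i]+[230,0]
b=cv2.inRange(cv2.cvtColor(cv2.imread("pics/w5.png"),cv2.COLOR_BGR2HSV),(12,150,150),(24,255,255))[:,230:330]
print("w5 block",np.argwhere(b).mean(0)[::-1]+[230,0],b.sum()/255,"now",p,s[i])
g=onz("wrist",p,.165,st);X=R.from_euler("z",.83).as_matrix();print(g,"in hook",X.T@(g-[.5518,-.1127,.156]))
go([0.5513,-.1113,.2184],2.4,st);print(st["contact_force"])
```

```text
w5 block [278.7111 292.964 ] 1807.0 now [281.3936 299.0931] [  36  265   31   69 1880]
[ 0.55   -0.1096  0.165 ] in hook [0.0011 0.0034 0.009 ]
t 9.2 pos [ 0.5507 -0.1111  0.2162] th 2.4 shift/25mm [-0.02  0.01 -0.09] turn/.15 [-0. -0.  0.]
[-0.5276  0.3411 -0.198 ]
```

The can is released, with the block within about 3 mm of the hook centre. I retreat up, move along the dispenser's +y and turn for the knob.

move_arm(
  series=[
    [0,0,-0.3,0,0,0,40],
    [0,0,-0.6,0,0,0,44],
    [0,0,-0.9,0,0,0,44],
    [0,0,-1,0,0,0,44],
    [0,0,-1,0,0,0,44],
  ],
)

```text
time_s: 9.75
ee_pos: [0.5509, -0.1112, 0.3139]
tcp_rot: [1.137, 2.927, 0.0]
contact_force: [0.6, -0.0, 0.1]
grip_width: 0.0439
gripper_force: 0.0
```

move_arm(
  series=[
    [0,0,-1,0,0,0,44],
    [0,0,-0.5,0,0,0,44],
    [1,0,0,0,0,0,60],
    [1,0,0,0,0,0,60],
    [1,0,0,0,0,0,60],
  ],
)

```text
time_s: 10.25
ee_pos: [0.4948, -0.06, 0.3492]
tcp_rot: [1.138, 2.928, 0.0]
contact_force: [-0.1, 0.1, -0.2]
grip_width: 0.0598
gripper_force: 0.0
```

move_arm(
  series=[
    [1,0,0,0,0,0,60],
    [1,0,0,0,0,0,60],
    [1,0,0,0,0,0,60],
    [0.4,0,0,0,0,-0.5,60],
    [0,0,0,0,0,-1,60],
  ],
)

```text
time_s: 10.75
ee_pos: [0.4318, -0.0021, 0.3495]
tcp_rot: [0.794, 3.039, 0.0]
contact_force: [0.8, 0.8, -0.5]
grip_width: 0.0603
gripper_force: 0.0
```

move_arm(
  series=[
    [0,0,0,0,0,-1,60],
    [0,0,0,0,0,-1,60],
    [0,0,0,0,0,-1,60],
    [0,0,0,0,0,-1,60],
    [0,0,0,0,0,-1,60],
  ],
)

```text
time_s: 11.25
ee_pos: [0.4327, -0.0031, 0.3493]
tcp_rot: [-0.376, 3.119, -0.0]
contact_force: [-0.1, 0.1, 0.4]
grip_width: 0.0599
gripper_force: 0.0
```

move_arm(
  series=[
    [0,0,0,0,0,-1,60],
    [0,0,0,0,0,-1,60],
    [0,0,0,0,0,-1,60],
    [0,0,0,0,0,-1,60],
    [0,0,0,0,0,0,60],
  ],
)

```text
time_s: 11.75
ee_pos: [0.4327, -0.0031, 0.3492]
tcp_rot: [-1.274, 2.871, -0.0]
contact_force: [0.8, -0.3, 0.1]
grip_width: 0.0597
gripper_force: 0.0
```

Run:
```python
from h import *
np.set_printoptions(precision=4,suppress=True)
st=arm.state();w=optics.snapshot("wrist");cv2.imwrite("pics/w8.png",w);t=optics.snapshot("top");cv2.imwrite("pics/t8.png",t)
go([.5080,.0765,.30],.83+np.pi,st);print(st["qpos"])
W=cv2.resize(w,(520,390));T=cv2.resize(t[150:280,150:330],(260,188),interpolation=cv2.INTER_CUBIC)
o=np.zeros((390,780,3),np.uint8);o[:,:520]=W;o[:188,520:]=T;cv2.imwrite("pics/c8.png",o)
h=cv2.cvtColor(w,cv2.COLOR_BGR2HSV)
for k,lo,hi in(("green",(45,120,60),(85,255,255)),("orange",(12,150,150),(24,255,255)),("red",(0,200,130),(4,255,255))):
    q,l,s,ce=cv2.connectedComponentsWithStats(cv2.inRange(h,lo,hi));print(k,[(ce[i].round(1).tolist(),s[i].tolist()) for i in range(1,q) if s[i,4]>15][:12])
```

```text
t 11.75 pos [ 0.4327 -0.0031  0.3492] th -2.307 shift/25mm [-4.38 -0.1   1.97] turn/.15 [-0.    0.    0.03]
[-0.1898 -0.2868  1.9364  0.      1.4917 -2.5956]
green [([316.7, 288.0], [312, 281, 11, 16, 140])]
orange [([10.1, 7.9], [0, 0, 21, 17, 59]), ([544.1, 116.1], [541, 109, 8, 14, 30]), ([553.4, 136.1], [546, 124, 14, 23, 96]), ([459.9, 148.8], [457, 146, 7, 8, 25]), ([547.0, 166.2], [544, 158, 7, 17, 41]), ([404.5, 184.6], [402, 182, 6, 6, 24]), ([482.2, 186.2], [480, 183, 5, 8, 17]), ([101.9, 208.5], [86, 200, 33, 17, 461]), ([526.9, 256.2], [525, 253, 5, 7, 18]), ([444.6, 283.2], [442, 279, 6, 9, 29]), ([459.7, 306.3], [458, 302, 5, 9, 18]), ([546.8, 310.9], [545, 307, 4, 9, 19])]
red [([323.1, 80.8], [319, 78, 10, 7, 19]), ([327.0, 85.0], [321, 81, 11, 9, 20]), ([315.4, 85.9], [311, 84, 9, 6, 18]), ([322.9, 96.0], [318, 89, 12, 14, 50]), ([292.6, 103.1], [288, 99, 9, 8, 18]), ([302.1, 102.3], [298, 100, 8, 7, 21]), ([312.4, 110.3], [309, 107, 11, 10, 26]), ([297.5, 110.4], [293, 108, 11, 6, 20]), ([297.1, 118.5], [294, 116, 7, 7, 16]), ([291.5, 125.5], [288, 121, 8, 10, 28]), ([280.8, 137.6], [277, 133, 9, 10, 29]), ([344.8, 140.0], [342, 135, 6, 10, 16])]
```

View pics/c8.png

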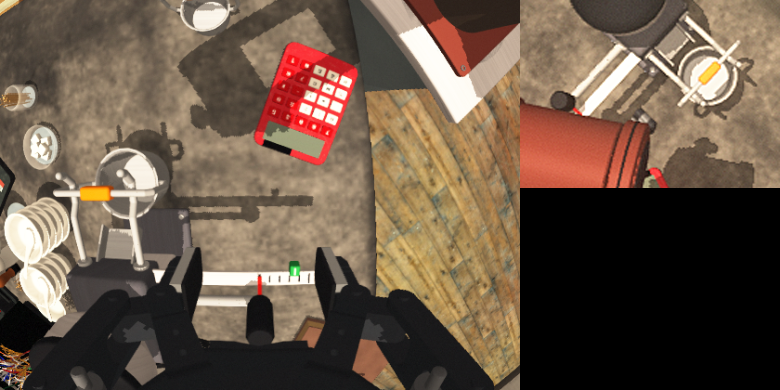

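The wrist view shows the can hanging on both prongs, block at (95,193) in the picture. The red pointer is at about (260,283) with the knob below it, and the green clip is at (295,268). I measure the knob, pointer and clip from this view together with the first ones.

Run:
```python
from h import *
np.set_printoptions(precision=4,suppress=True)
st=arm.state();w=cv2.imread("pics/w8.png");h=cv2.cvtColor(w,cv2.COLOR_BGR2HSV)
m=cv2.inRange(h,(0,150,90),(6,255,255))|cv2.inRange(h,(174,150,90),(180,255,255));m[:280]=0;m[:,:250]=0;m[:,310:]=0;m[345:]=0
p=np.argwhere(m)[:,::-1];print("red",p.min(0),p.max(0),p.mean(0),len(p))
X=R.from_rotvec(st["tcp_rot"]).as_matrix();tool=lambda q:X.T@(q-st["ee_pos"])
top=p[p[:,1]<p[:,1].min()+3].mean(0);bot=p[p[:,1]>p[:,1].max()-3].mean(0)
for n,q in(("red tip",top),("red base",bot),("green",(316.7,288))):print(n,q,"tool",tool(onz("wrist",q,.162,st)),onz("wrist",q,.162,st))
print("green 3-view",meet(ray("top",(184.8,246.1)),ray("scene",(222.7,266.9)),ray("wrist",(316.7,288),st)))
rc=p.mean(0);print("red 3-view",meet(ray("top",(189.8,227)),ray("scene",(217.5,253.5)),ray("wrist",rc,st)))
# knob dark blob in initial top/scene
for n,f,(x0,y0,x1,y1),(u,v) in(("top","top0",(168,205,194,234),(180,219)),("scene","scene0",(196,228,220,262),(209,244))):
    a=cv2.imread(f"pics/{f}.png").max(2);b=(a<55).astype(np.uint8);b[:y0]=0;b[y1:]=0;b[:,:x0]=0;b[:,x1:]=0
    q,l,s,ce=cv2.connectedComponentsWithStats(b);i=1+s[1:,4].argmax();print(n,s[i],ce[i])
b=(w.max(2)<60).astype(np.uint8)[325:372,255:310];print("wrist knob cols",[(r,np.flatnonzero(b[r-325])[[0,-1]]+255) for r in range(326,366,6) if b[r-325].any()])
```

```text
red [277 297] [281 317] [279.1839 307.8506] 87
red tip [279. 298.] tool [-0.0844  0.0009  0.1871] [0.4891 0.0598 0.162 ]
red base [279.3077 315.9231] tool [-0.1052  0.0012  0.1871] [0.5029 0.0753 0.162 ]
green (316.7, 288) tool [-0.0738  0.0354  0.1871] [0.4564 0.0753 0.162 ]
green 3-view (array([0.4579, 0.0774, 0.1578]), [np.float64(1.6), np.float64(1.5), np.float64(0.2)])
red 3-view (array([0.4961, 0.0677, 0.1624]), [np.float64(1.3), np.float64(1.5), np.float64(0.3)])
top [177 213  11  13  37] [183.2703 219.5405]
scene [204 234  12  21 194] [208.9021 244.1701]
wrist knob cols [(326, array([268, 291])), (332, array([266, 293])), (338, array([266, 293])), (344, array([266, 293])), (350, array([265, 294])), (356, array([265, 294])), (362, array([265, 294]))]
```

Run:
```python
from h import *
np.set_printoptions(precision=4,suppress=True)
st=arm.state();X=R.from_rotvec(st["tcp_rot"]).as_matrix();K=st["ee_pos"]+X@[-.1144,.001,0];print(K)
c=optics.calibration("scene");cam,_=ray("scene",(1,1))
for z in(.15,.16,.17,.18,.19,.20,.21,.22,.23):print(z,[px(n,[K[0],K[1],z]).round(1) for n in("scene","top")],px("wrist",[K[0],K[1],z],st).round(1))
a=cv2.imread("pics/scene0.png").max(2);print("scene cols 203-217 rows 228-262");print(a[226:264:1,207:211].mean(1).astype(int))
t=cv2.imread("pics/top0.png").max(2);print(t[208:232,170:194:1])
```

```text
[0.5092 0.082  0.3491]
0.15 [array([209.2, 255.8]), array([184.5, 221.1])] [279.  316.3]
0.16 [array([208.9, 253.1]), array([183.5, 220.8])] [279.1 322.2]
0.17 [array([208.6, 250.4]), array([182.5, 220.5])] [279.1 328.4]
0.18 [array([208.3, 247.7]), array([181.5, 220.2])] [279.1 335. ]
0.19 [array([207.9, 244.9]), array([180.5, 219.9])] [279.1 341.8]
0.2 [array([207.6, 242.1]), array([179.4, 219.6])] [279.2 349. ]
0.21 [array([207.3, 239.3]), array([178.4, 219.2])] [279.2 356.6]
0.22 [array([206.9, 236.4]), array([177.3, 218.9])] [279.2 364.6]
0.23 [array([206.6, 233.5]), array([176.2, 218.5])] [279.2 373. ]
scene cols 203-217 rows 228-262
[191 193 194 196 197 198 185 123  47  45  45  47  46  47  41  30  27  27
  26  26  27  26  26  27  25  26  26  26  43 117 152 151 137 108  81 107
 139 142]
[[163 163 158 157 165 159 155 163 166 158 145 142 159 176 177 168 173 178
  182 175 187 237 251 253]
 [168 165 156 146 151 154 148 155 158 168 163 158 174 185 184 179 183 190
  177 166 243 253 253 253]
 [167 162 145 136 153 146 146 143 155 164 168 170 180 187 187 192 195 187
  156 242 254 252 25
[... 1428 characters left out ...]
56 169 148 103  70  50  60  42  45  49  51  50  60  49  51 124 243
  233 177 165 220 228 215]
 [161 161 165 173 175 154 110  90  82  71  73  65  59  59  74  95 135 227
  248 234 214 214 213 208]
 [163 165 160 170 166 170 165 159 162 149 150 130 120 115 159 164 153 127
  241 243 221 230 213 233]
 [161 167 175 168 164 164 157 144 147 161 166 169 175 168 157 153 149 174
  231 231 237 255 250 255]
 [151 148 153 155 155 146 137 145 155 153 149 141 143 146 144 141 187 255
  254 240 255 255 255 255]
 [146 140 154 150 138 131 140 153 157 156 150 137 141 142 132 180 255 255
  255 255 255 255 255 255]
 [147 141 149 148 142 139 153 170 166 160 149 141 141 130 176 255 255 255
  255 255 255 255 255 255]]
```

The knob top comes out at z ≈ 0.222 in both views, so the grip is at z ≈ 0.20. The travel needed is about 34.6 mm, with three views agreeing. I go to the knob.

move_arm(
  series=[
    [-0.7,0.04,0,0,0,0,60],
    [-1,0,0,0,0,0,60],
    [-1,0,0,0,0,0,60],
    [-1,0,0,0,0,0,60],
    [-0.88,0,0,0,0,0,60],
  ],
)

```text
time_s: 12.35
ee_pos: [0.5097, 0.0833, 0.3489]
tcp_rot: [-1.267, 2.875, 0.0]
contact_force: [0.2, 0.1, -0.4]
grip_width: 0.0599
gripper_force: 0.0
```

move_arm(
  series=[
    [0,0,0,0,0,0,60],
    [0,0,0,0,0,0,60],
    [0,0,0,0,0,0,60],
  ],
)

```text
time_s: 12.65
ee_pos: [0.5086, 0.0819, 0.3488]
tcp_rot: [1.27, -2.873, 0.0]
contact_force: [-0.1, -0.7, 0.3]
grip_width: 0.06
gripper_force: 0.0
```

Run:
```python
from h import *
st=arm.state();go([.5092,.082,.254],.83+np.pi,st);print(st["qpos"])
```

```text
t 12.65 pos [0.5086 0.0819 0.3488] th -2.309 shift/25mm [-0.02 -0.02  3.79] turn/.15 [ 0.   -0.    0.01]
[ 6.68973274e-03 -7.17453130e-02  1.75126199e+00 -3.05712921e-04
  1.46256577e+00 -2.39623600e+00]
```

move_arm(
  series=[
    [0,0,0.8,0,0,0,60],
    [0,0,0.9,0,0,0,60],
    [0,0,0.8,0,0,0,60],
    [0,0,0.7,0,0,0,60],
    [0,0,0.6,0,0,0,60],
  ],
  force=70,
)

```text
time_s: 13.15
ee_pos: [0.5084, 0.0817, 0.2531]
tcp_rot: [1.269, -2.873, 0.0]
contact_force: [0.2, -0.2, -0.3]
grip_width: 0.0596
gripper_force: 0.0
```

move_arm(
  series=[
    [0,0,0,0,0,0,40],
    [0,0,0,0,0,0,30],
    [0,0,0,0,0,0,15],
    [0,0,0,0,0,0,15],
    [0,0,0,0,0,0,15],
  ],
)

```text
time_s: 13.65
ee_pos: [0.5087, 0.0827, 0.255]
tcp_rot: [1.272, -2.872, -0.001]
contact_force: [-6.1, 2.2, 1.6]
grip_width: 0.0247
gripper_force: 69.0
```

```bash
cat >> h.py <<'E'
def look(name):
    st=arm.state();w=optics.snapshot("wrist");cv2.imwrite(f"pics/{name}.png",w);h=cv2.cvtColor(w,cv2.COLOR_BGR2HSV)
    X=R.from_rotvec(st["tcp_rot"]).as_matrix()
    r=cv2.inRange(h,(0,150,90),(6,255,255))|cv2.inRange(h,(174,150,90),(180,255,255));g=cv2.inRange(h,(45,120,60),(85,255,255))
    for n,m,z in(("red",r,.1625),("green",g,.158)):
        m[:,:200]=0;m[:,400:]=0;m[:120]=0
        q,l,s,ce=cv2.connectedComponentsWithStats(m)
        for i in range(1,q):
            if s[i,4]>40:print(n,ce[i].round(1),s[i],"tool mm",(1000*X.T@(onz("wrist",ce[i],z,st)-st["ee_pos"])).round(1))
    print(st["grip_width"],st["gripper_force"],st["contact_force"].round(1),st["ee_pos"].round(4))
E
python3 -c "
from h import *
look('w9')"
```

```text
red [277.5 226.5] [274 207   8  39 298] tool mm [21.4 -0.4 92.5]
green [343.2 193.1] [333 181  22  26 451] tool mm [38.6 34.7 97. ]
0.02470765448146335 69.03774976730347 [-6.1  2.2  1.6] [0.5087 0.0827 0.255 ]
```

The knob is gripped with a 25 mm opening. The clip is 35 mm further along tool +y, so I pull.

move_arm(
  series=[
    [0,0.25,0,0,0,0,15],
    [0,0.3,0,0,0,0,15],
    [0,0.3,0,0,0,0,15],
    [0,0.3,0,0,0,0,15],
    [0,0.24,0,0,0,0,15],
  ],
)

```text
time_s: 14.2
ee_pos: [0.4839, 0.1047, 0.255]
tcp_rot: [-1.271, 2.871, -0.006]
contact_force: [2.4, -7.6, -0.7]
grip_width: 0.0247
gripper_force: 69.6
```

move_arm(
  series=[
    [0,0,0,0,0,0,15],
    [0,0,0,0,0,0,15],
    [0,0,0,0,0,0,15],
  ],
)

```text
time_s: 14.5
ee_pos: [0.4841, 0.1046, 0.255]
tcp_rot: [-1.271, 2.871, -0.006]
contact_force: [1.6, -6.4, 0.2]
grip_width: 0.0244
gripper_force: 69.6
```

```bash
python3 -c "
from h import *
look('w10')"
```

```text
red [277.7 226.1] [274 208   8  38 291] tool mm [21.6 -0.3 92.5]
green [281.  193.2] [272 181  19  26 412] tool mm [38.4  1.5 97. ]
0.024381734275218798 69.5520544052124 [ 1.6 -6.4  0.2] [0.4841 0.1046 0.255 ]
```

move_arm(
  series=[
    [0,0.07,0,0,0,0,15],
    [0,0,0,0,0,0,15],
    [0,0,0,0,0,0,15],
    [0,0,0,0,0,0,15],
    [0,0,0,0,0,0,15],
  ],
)

```text
time_s: 15.05
ee_pos: [0.4828, 0.1057, 0.255]
tcp_rot: [-1.271, 2.871, -0.006]
contact_force: [2.9, -7.0, -0.9]
grip_width: 0.0243
gripper_force: 69.5
```

move_arm(
  series=[
    [0,0,0,0,0,0,15],
    [0,0,0,0,0,0,15],
    [0,0,0,0,0,0,15],
    [0,0,0,0,0,0,15],
    [0,0,0,0,0,0,15],
  ],
)

```text
time_s: 15.55
ee_pos: [0.4828, 0.1057, 0.255]
tcp_rot: [-1.271, 2.871, -0.006]
contact_force: [2.8, -6.9, -0.3]
grip_width: 0.0248
gripper_force: 69.5
```

```bash
python3 -c "
from h import *
look('w11')
w=cv2.imread('pics/w11.png');print(w[178:210:3,266:294:2].min(2))
h=cv2.cvtColor(w,cv2.COLOR_BGR2HSV);m=cv2.inRange(h,(12,150,150),(24,255,255));q,l,s,ce=cv2.connectedComponentsWithStats(m)
st=arm.state();Q=R.from_euler('z',.83).as_matrix()
print('can',[(ce[i].round(1),s[i,4],(Q.T@(onz('wrist',ce[i],.164,st)-[.5518,-.1127,.156])).round(4)) for i in range(1,q) if s[i,4]>150])
"
```

```text
red [277.6 226.3] [274 208   8  38 294] tool mm [21.5 -0.3 92.5]
green [278.1 193.1] [269 181  19  26 400] tool mm [38.4 -0.1 97. ]
0.024751475617453125 69.5412129163742 [ 2.8 -6.9 -0.3] [0.4828 0.1057 0.255 ]
[[126 122 118 121 118 119 117 118 121 124 122 118 117 122]
 [115 114  82  63  53  52  51  53  54  55  85 121 121 125]
 [115  88  28  28  27  30  27  25  27  25  26 106 131 133]
 [121  81  36  38  35  38  39  36  35  39  34 100 140 145]
 [125  95  35  37  37 119 194  94  35  38  36  96 131 135]
 [127  99  37  35  38  98 199  95  36  35  32  96 127 124]
 [128  95  29  39  37  98 198  98  37  38  34  98 122 119]
 [118  89  37  36  36  99 198  97  36  33  36  88 115 120]
 [173 129  36  35  37  97 197  96  35  37  34 127 171 172]
 [179 147  36  35  37  55  86  45  38  35  35 139 180 181]
 [181 167 145 172  64  22  19  23 138 172 177 119 157 181]]
can []
```

```bash
python3 -c "
from h import *
Q=R.from_euler('z',.83).as_matrix()
for n in('top','scene'):
    h=cv2.cvtColor(optics.snapshot(n),cv2.COLOR_BGR2HSV);m=cv2.inRange(h,(12,150,150),(24,255,255));q,l,s,ce=cv2.connectedComponentsWithStats(m)
    print(n,'expect',px(n,[.5518,-.1127,.164]),[(ce[i].round(1),s[i,4],(Q.T@(onz(n,ce[i],.165)-[.5518,-.1127,.156])).round(4)) for i in range(1,q) if s[i,4]>15 and 220<ce[i][0]<340 and 180<ce[i][1]<260])
"
```

```text
top expect [281.53454009 200.34348169] [(array([280.8, 199.4]), np.int32(107), array([ 0.0023, -0.0003,  0.009 ]))]
scene expect [265.91425635 207.83000831] []
```

The can is still on the hook, 2 mm from its centre, and the pointer is on the white line.

```bash
python3 -c "
from plant import hand_in
print(hand_in())"
```

```text
the job is handed in; nothing more can be done
None
```

The job is handed in: the can hangs released on both prongs, about 2 mm from the hook's centre, and the knob is held with the pointer on the marker line to within about 0.5 mm. On the way in the rim bumped the prong tips and tilted the can about 0.3 rad in the grip; the wrist view after release showed it hanging on both prongs.

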